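# Switch the dowel feeder over to the empty bin

### The job

The dowel feeder's left bin is full, so send the next six dowels to the right. Using the fingertips and gripping nothing, push the empty red bin to the left along the table until it stands square against the feeder below the right chute, and press the raised right end of the orange seesaw gate all the way down so that it rocks over and stays; then press the red knob of the feed stop fully down, so that all six dowels roll into the red bin. Lift and force nothing, keep off the dowels, and leave the bin in its place and the other things on the table alone.

Things in the scene. Friction and masses are not known exactly. Their poses are not given: they have to be found in the camera images.
- feeder: Dowel feeder: fixed bench machine of plywood, aluminium and clear plastic, 130 mm deep, 440 long, 250 high. Origin: on the table below the gate's pivot, mid-machine. z up, x along the pivot and the dowels, away from the robot, y left and uphill along the sloping feed trough, which ends over the pivot. The right chute and the empty bin lie towards -y. The blue bin under the left chute is full and fixed.
- gate (a joint): Tilt of the orange seesaw plate (82 mm wide, 160 long) on a pivot at its middle, along feeder x, 111 mm up. -0.28 rad: right end up, dowels go left (as found). +0.28: right end down on its stop, dowels go right. A steel weight on an arm on the pivot, beyond the far guard, up to 170 mm high, tips it over to whichever side of level it is on, and holds it there. Under 1 N moves it.
- gate_pad (a point): Centre of the upper face of the black press pad (60 by 18 mm along x and y) on the right end of the gate, 69 mm from the pivot axis; turns with the gate. 136 mm above the table when raised, 98 mm when fully down. The lane round it is 86 mm wide between clear guards that end 125 mm above the table.
- drop_plate (a point): Middle of the top edge, 173 mm above the table, of the thin plate across the lane 16 mm right of the pivot, which turns the dowels down onto the gate. Keep the gripper to the right of it when working on the gate.
- right_lip (a point): Middle of the lower edge of the right chute (86 mm wide), 106 mm right of the pivot and 85 mm above the table: dowels drop from here into the bin below.
- stop (a joint): Travel of the feed stop in m. 0: up, its steel pin stands 14 mm above the trough's rails and holds the row of dowels back. 0.018: fully down, the pin is below the rails and the dowels roll. It has 3 N of friction and no spring: it stays where it is left.
- stop_knob (a point): Centre of the top of the feed stop's red round knob (28 mm across, 10 thick, on an upright rod) on the robot's side of the trough: 60 mm towards the robot (feeder -x) and 105 mm left (+y) of the pivot, 222 mm above the table when up, 204 mm when down. Pressed straight down.
- bin: Empty red open bin, loose, 130 mm (x) by 135 mm (y), 62 mm high, walls and floor 4 mm, about 0.3 kg. Origin: centre of its underside; z up, x roughly along feeder x. It starts on the table 60 to 130 mm to the right of its place, turned up to 9 degrees.
- bay (a point): The bin's place below the right chute: on the table, 155 mm right (feeder -y) of the pivot, axes as the feeder's. With its origin here the bin stands square against the feeder's upright plywood end panel (104 mm wide, 72 mm high, its face 68 mm left of this point).
- dowel1: Round beech dowel, 25 mm thick, 80 mm long, 27 g; origin at its centre, x along it. Number 1 of six waiting in the feed trough, counted uphill from the stop pin. Runs by gravity alone.
- dowel2: Round beech dowel, 25 mm thick, 80 mm long, 27 g; origin at its centre, x along it. Number 2 of six waiting in the feed trough, counted uphill from the stop pin. Runs by gravity alone.
- dowel3: Round beech dowel, 25 mm thick, 80 mm long, 27 g; origin at its centre, x along it. Number 3 of six waiting in the feed trough, counted uphill from the stop pin. Runs by gravity alone.
- dowel4: Round beech dowel, 25 mm thick, 80 mm long, 27 g; origin at its centre, x along it. Number 4 of six waiting in the feed trough, counted uphill from the stop pin. Runs by gravity alone.
- dowel5: Round beech dowel, 25 mm thick, 80 mm long, 27 g; origin at its centre, x along it. Number 5 of six waiting in the feed trough, counted uphill from the stop pin. Runs by gravity alone.
- dowel6: Round beech dowel, 25 mm thick, 80 mm long, 27 g; origin at its centre, x along it. Number 6 of six waiting in the feed trough, counted uphill from the stop pin. Runs by gravity alone.
- glue: Bystander: white glue bottle with orange cap, 56 mm across, 170 mm high, origin at its base.
- jar: Bystander: brass-coloured jar of screws with steel lid, 72 mm across, 85 mm high, origin at its base.
- tape: Bystander: yellow tape measure, 65 by 36 mm, 65 mm high, origin at its base.
- driver: Bystander: red-handled screwdriver lying on the table near the robot's right, origin under its middle.

How it is judged:
By the outcome, as a careful person would: the job done as asked, in the order asked, and still so for the second after the job is handed in, with the robot touching nothing.
It also fails if it takes over 53 s, if anything falls off the work surface, if the arm or the gripper's body presses on something with over 40 N, if the wrist force passes 120 N, or if a joint passes its speed limit or range.

### The arm

A 7-joint arm with a two-finger parallel gripper is mounted at the origin on the work surface. World frame = base frame: x ahead of the robot, y to its left, z up, the work surface at z = 0. Lengths are in m, angles in rad, forces in N, time in s.
With the tool pointing down it reaches from about 0.4 to 0.925 m from the base axis. Payload 4.1 kg.
Tool frame: the origin (TCP) lies at the very end of the fingers, on their centre line; the grasp point (between the pads) lies 19 mm behind it; z points along the fingers, y is the line along which they close (so a half turn about z gives the same grasp; the last joint's range is limited). The gripper opens to 85 mm and grips with 20 to 120 N. Pads are 22 mm wide; open, the fingers measure 114 mm over their backs; the gripper's body (76 mm by 85 mm) begins 54 mm behind the grasp point. The pads swing forward as they close: fully open they stand 13 mm farther back than shut.
Start: joints at [1.173, 0.398, 0.045, 1.537, -0.019, 1.207, -0.051], TCP at [0.191, -0.621, 0.231] pointing down, gripper open.
Joint ranges: [-2.82, 2.82], [-0.49, 2.23], [-1.37, 1.46], [0, 2.46], [-1.36, 4.5], [0.23, 2], [-2.94, 2.94]. Speed limits (rad/s): [2.57, 2.57, 3.14, 3.14, 3.14, 3.14, 3.14].

### API

Orientations are given as a rotation vector (axis times angle).
In Python, from station import get_obs, read_camera, finish_job gives the robot as it stands.
- The arm moves only by the tool servo_tool, never from a script. Its argument "increments" is a list that holds one entry, the list of rows, each a list of 5 numbers: the shift along the tool's x, y, z in m, then the turn about the tool's z in units of 6 degrees (1.0 is 6 degrees), then the closure, from 0 (fully open) to 1 (shut). A call has 1 to 10 rows; each row is the pose to reach, as a shift and turn from the pose commanded when the call began, along the tool's axes at that moment; what a row does not reach only later rows make up. A row lasts 1/10 s, in which the tool goes at most 50 mm and 8.59 degrees, less where a joint would pass 70% of its speed; a pose out of reach is approached as far as the arm can. A call with a gripper value outside its range is refused whole. The fingers move at their own pace and stop on an object; "newtons" is the grip in N (left out, the last holds). Time passes only in rows, so rows that repeat a pose let the fingers close. It gives the time, the measured TCP pose, the force, the opening and the grip force at its end, in the units of the state.
- get_obs(): the state, without advancing time (a new reading comes with each control period).
- read_camera(name): name is "scene" or "side" or "wrist"; returns a dict with "image" (400x640x3 uint8, blue, green, red), "depth" (400x640 float32, m along the optical axis (not along the pixel's ray), 0 where there is no reading), "K" (3x3 intrinsics, pixels), "pose" (4x4, takes a point from camera to world coordinates). Camera axes: x right, y down, z forward; pixel columns grow to the right and rows downward; lengths in m; the calibration is good to about 2 mm. A picture is of the moment at which its call begins.
- finish_job(): hands the job in; it is judged then, once.
The state is a dict: "t": time; "joint_pos": joint angles; "qvel": joint speeds; "joint_torque": joint torques, N m; "ee_pos": TCP position; "orientation": TCP orientation; "contact_force": force on the tool from outside, world axes, zero at the start; "ft_torque": the same for the moment, N m; "grip_width": opening from 0.0 (shut) to 1.0 (fully open); "grasp_force": force on a finger pad.
Only numpy, scipy, OpenCV 4.12 (cv2) and the standard library are available. Lean on these libraries where they do the work, as an engineer would, in place of code of your own. Each camera call takes 0.05 s, during which the arm holds its last target. There are 200 camera calls.

## Working session

There is one attempt and no reset: what is moved stays moved. The work goes in short steps, Python scripts to look and compute and a tool call to move; the robot and the scene stay as the last step left them, time stands still between calls to the robot, and variables do not carry over. Pictures are saved under pics/ and viewed, at most 10 in all, crops included, and the job is handed in when it is done.

Besides the shell and the picture viewer there is one more tool, called after "Call:" as name(argument=value, ...), one argument or row to a line, values as JSON. servo_tool: Moves the arm, as the interface text tells. Its arguments: {"type":"object","properties":{"increments":{"type":"array","items":{"type":"array","items":{"type":"array","items":{"type":"number"}}}},"newtons":{"type":"number"}},"required":["increments"]}

```bash
mkdir -p pics
cat > h.py <<'E'
import numpy as np, cv2
from station import get_obs, read_camera, finish_job
def xyz(c):
    d=c["depth"]; K=c["K"]; v,u=np.indices(d.shape)
    P=np.stack([(u-K[0,2])/K[0,0]*d,(v-K[1,2])/K[1,1]*d,d],-1)
    W=P@c["pose"][:3,:3].T+c["pose"][:3,3]
    W[d==0]=np.nan
    return W
E
python3 - <<'E'
from h import *
for n in("scene","side"):
    c=read_camera(n); cv2.imwrite(f"pics/{n}0.png",c["image"]); np.savez(f"{n}0.npz",**c); print(n,c["pose"].round(3).tolist())
o=get_obs(); print(o["t"],o["ee_pos"],o["orientation"],o["grip_width"])
E
```

```text
scene [[-0.486, 0.596, -0.639, 1.128], [0.874, 0.336, -0.352, 0.411], [0.005, -0.73, -0.684, 0.808], [0.0, 0.0, 0.0, 1.0]]
side [[-0.952, -0.242, 0.188, 0.299], [-0.306, 0.727, -0.614, 0.784], [0.012, -0.642, -0.767, 1.072], [0.0, 0.0, 0.0, 1.0]]
0.1 [ 0.19117929 -0.6206339   0.23036461] [-3.10484594e+00 -4.67468382e-01  5.86521111e-04] 0.9991751706004309
```

View pics/scene0.png

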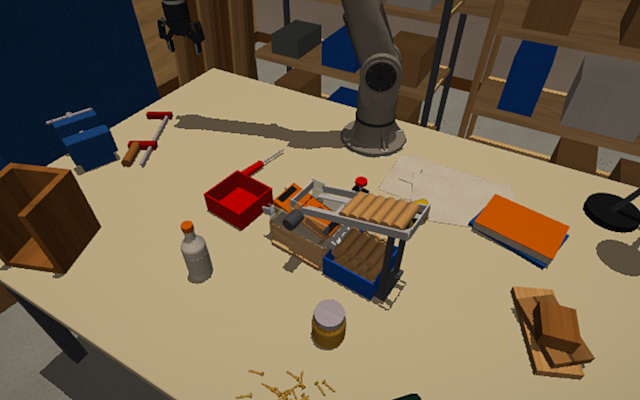

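View pics/side0.png

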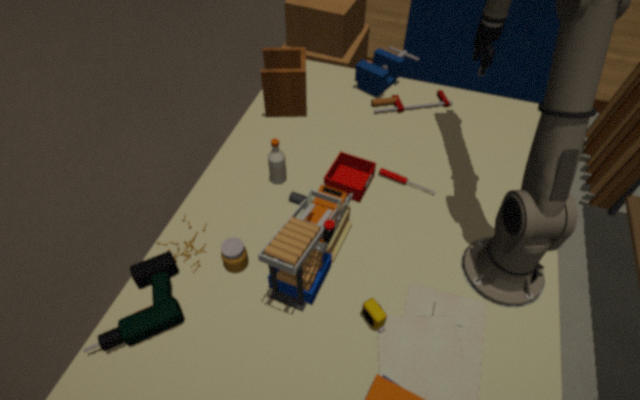

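The scene view shows the bin at about (238,200), the knob at (361,183) and the feeder at about (340,230). In the side view the bin is at (350,175) and the knob at (329,226). Next I'll build a top-view map and measure from it.

```bash
cat > m.py <<'E'
from h import *
def load(n): return dict(np.load(n))
def redpts(c):
    W=xyz(c); h=cv2.cvtColor(c["image"],cv2.COLOR_BGR2HSV)
    m=((h[...,0]<6)|(h[...,0]>174))&(h[...,1]>180)&(h[...,2]>60)&np.isfinite(W[...,0])
    return W[m]
E
python3 - <<'E'
from m import *
x0,y0,s=0.3,-0.55,1000
top=np.zeros((600,800,3),np.uint8); H=np.zeros((600,800))-1
for n in("scene0.npz","side0.npz"):
    c=load(n); W=xyz(c); I=c["image"]
    R=redpts(c); R=R[(R[:,0]>.3)&(R[:,0]<.9)]
    k=R[R[:,2]>.19]; print(n,"knob",np.median(k,0).round(4),k.min(0).round(3),k.max(0).round(3),len(k))
    b=R[(R[:,2]>.056)&(R[:,2]<.07)]; print("rim",cv2.minAreaRect((b[:,:2]*1000).astype(np.float32)),len(b))
    b=R[(R[:,2]<.08)&(R[:,2]>.02)]; print("bin",cv2.minAreaRect((b[:,:2]*1000).astype(np.float32)),len(b))
    ok=np.isfinite(W[...,0])&(W[...,2]>0.01)&(W[...,2]<.4)
    P=W[ok]; C=I[ok]
    # image: right = -y... use col=(0.25-y), row=(0.95-x)
    col=((0.3-P[:,1])*s).astype(int); row=((0.9-P[:,0])*s).astype(int)
    for r,q,z,cc in zip(row,col,P[:,2],C):
        if 1<=r<599 and 1<=q<799:
            w=H[r-1:r+2,q-1:q+2]<z
            H[r-1:r+2,q-1:q+2][w]=z; top[r-1:r+2,q-1:q+2][w]=cc
    # dowels
    h=cv2.cvtColor(I,cv2.COLOR_BGR2HSV)
    m=(h[...,0]>8)&(h[...,0]<22)&(h[...,1]>80)&ok&(W[...,2]>.19)&(W[...,2]<.3)
    P=W[m]; P=P[(P[:,0]>.3)&(P[:,0]<.8)&(abs(P[:,1])<.3)]; print("dow",cv2.minAreaRect((P[:,:2]*1000).astype(np.float32)),len(P))
cv2.imwrite("pics/top0.png",top); np.save("H.npy",H)
E
```

```text
scene0.npz knob [0.4815 0.1583 0.2222] [0.467 0.145 0.194] [0.491 0.171 0.225] 93
rim ((508.5675048828125, -187.16598510742188), (136.16107177734375, 134.33987426757812), 82.89277648925781) 403
bin ((426.2789306640625, -447.0534973144531), (671.1445922851562, 240.52322387695312), 83.58606719970703) 1715
dow ((530.378662109375, 218.42413330078125), (169.37167358398438, 112.2316665649414), 80.9258804321289) 1886
side0.npz knob [0.4741 0.1618 0.2199] [0.463 0.147 0.213] [0.486 0.174 0.223] 78
rim ((506.84027099609375, -184.57589721679688), (138.0585479736328, 127.4538345336914), 82.93479919433594) 139
bin ((413.297607421875, -376.703125), (567.1239624023438, 230.23265075683594), 75.41283416748047) 797
dow ((532.3289794921875, 223.67660522460938), (161.0514373779297, 110.37076568603516), 82.0224380493164) 1490
```

View pics/top0.png

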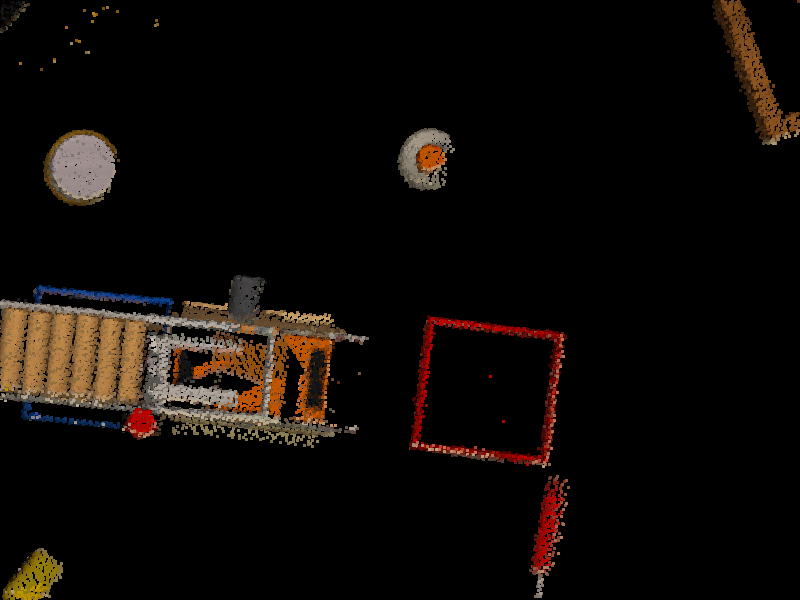

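Call:
servo_tool(
  increments=[
    [[0.0385,-0.0217,0,-1.1,0.35],[0.077,-0.0435,0,-2.2,0.35],[0.1155,-0.065,0,-3.3,0.35],[0.154,-0.087,0,-4.4,0.35],[0.1925,-0.109,0.005,-5.5,0.35],[0.231,-0.1305,0.01,-6.7,0.35],[0.2695,-0.152,0.015,-7.8,0.35],[0.308,-0.174,0.02,-8.9,0.35],[0.3465,-0.196,0.025,-10,0.35],[0.385,-0.2175,0.03,-11.15,0.35]],
  ],
)

```text
t: 1.1
ee_pos: [0.4959, -0.2985, 0.2008]
orientation: [-2.329, -2.108, 0.001]
contact_force: [0.3, -0.1, 0.8]
grip_width: 0.65
grasp_force: 0.0
```

Run:
```python
from m import *
c=load("scene0.npz"); c2=load("side0.npz")
# feeder yaw: sharpness of feeder-x histogram of rail/guard points
for cc in(c,c2):
    W=xyz(cc).reshape(-1,3); P=W[(W[:,0]>.44)&(W[:,0]<.63)&(W[:,1]>-.07)&(W[:,1]<.3)&(W[:,2]>.1)&(W[:,2]<.3)]
    best=[]
    for a in np.arange(-10,0,.25):
        t=np.radians(a); u=P[:,0]*np.cos(t)+P[:,1]*np.sin(t)
        h=np.histogram(u,np.arange(.3,.8,.002))[0]; best.append((int((h.astype(float)**2).sum()),a))
    print(sorted(best)[-4:])
H=np.load("H.npy")
print("height near trough by col",[(q,round(float(H[300:400,q-3:q+3].max()),3)) for q in range(20,360,20)])
print("near rail row 395-415",[(q,round(float(H[395:425,q-3:q+3].max()),3)) for q in range(20,360,20)])
c=read_camera("wrist"); cv2.imwrite("pics/w1.png",c["image"]); np.savez("w1.npz",**c)
W=xyz(c);R=redpts(c);R=R[(R[:,0]>.43)&(R[:,1]<-.08)]
b=R[(R[:,2]>.054)&(R[:,2]<.07)];print("rim",len(b),len(b) and cv2.minAreaRect((b[:,:2]*1000).astype(np.float32)))
o=get_obs();print(o["t"],o["ee_pos"],o["orientation"],o["contact_force"])
```

```text
[(1585012, np.float64(-5.0)), (1678870, np.float64(-5.25)), (1761552, np.float64(-5.75)), (1769524, np.float64(-5.5))]
[(319175, np.float64(-6.25)), (326627, np.float64(-6.0)), (333635, np.float64(-5.75)), (343139, np.float64(-5.5))]
height near trough by col [(20, 0.247), (40, 0.24), (60, 0.235), (80, 0.227), (100, 0.222), (120, 0.217), (140, 0.213), (160, 0.198), (180, 0.191), (200, 0.185), (220, 0.18), (240, 0.18), (260, 0.182), (280, 0.173), (300, 0.137), (320, 0.143), (340, 0.126)]
near rail row 395-415 [(20, 0.234), (40, 0.233), (60, 0.23), (80, 0.226), (100, 0.218), (120, 0.211), (140, 0.224), (160, 0.195), (180, 0.188), (200, 0.182), (220, 0.176), (240, 0.181), (260, 0.181), (280, 0.131), (300, 0.138), (320, 0.142), (340, -1.0)]
rim 1608 ((505.94158935546875, -203.6088409423828), (104.94063568115234, 129.59405517578125), 83.03643798828125)
1.15 [ 0.50220939 -0.28938397  0.2002683 ] [-2.31181155 -2.12404267 -0.01198217] [ 3.82977805  5.20972537 -0.1264351 ]
```

View pics/w1.png

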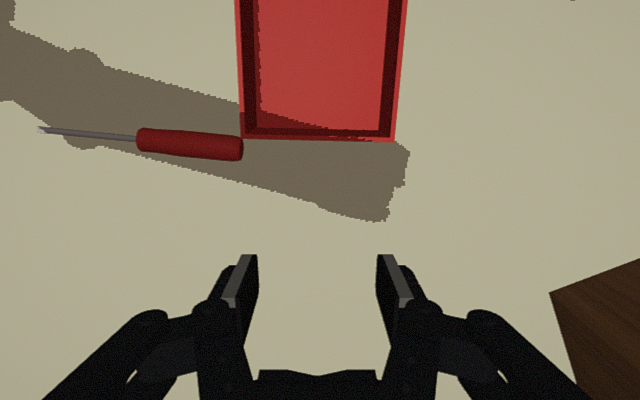

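The wrist view shows the bin's near edge at row 138, columns 242–395. The screwdriver handle ends at (242,150), beside the left corner, and the fingers clear it. I'll lower them now and start the push.

Call:
servo_tool(
  increments=[
    [[0,0.004,0,0,0.35],[0,0.004,0.04,0,0.35],[0,0.004,0.08,0,0.35],[0,0.004,0.12,0,0.35],[0,0.004,0.16,0,0.35],[0,0.004,0.178,0,0.35],[0,0.004,0.178,0,0.35],[0.01,0.004,0.178,0,0.35],[0.02,0.004,0.178,0,0.35],[0.025,0.004,0.178,0,0.35]],
  ],
)

```text
t: 2.15
ee_pos: [0.5034, -0.2742, 0.025]
orientation: [2.331, 2.103, 0.002]
contact_force: [-0.2, -0.4, -0.0]
grip_width: 0.653
grasp_force: 0.0
```

Call:
servo_tool(
  increments=[
    [[0.01,0,0,0,0.35],[0.02,-0.0005,0,0,0.35],[0.03,-0.001,0,0,0.35],[0.038,-0.0015,0,0,0.35],[0.046,-0.002,0,0,0.35],[0.054,-0.0025,0,0,0.35],[0.062,-0.003,0,0,0.35],[0.068,-0.0035,0,0,0.35],[0.074,-0.004,0,0,0.35],[0.078,-0.004,0,0,0.35]],
  ],
)

```text
t: 3.15
ee_pos: [0.5058, -0.1969, 0.0232]
orientation: [-2.333, -2.103, 0.001]
contact_force: [0.4, -3.7, 2.7]
grip_width: 0.648
grasp_force: 1.7
```

Run:
```python
from m import *
for n in("scene","side"):
    c=read_camera(n); np.savez(f"{n}1.npz",**c); R=redpts(c)
    b=R[(R[:,2]>.054)&(R[:,2]<.07)&(R[:,0]>.42)&(abs(R[:,0]-.5)<.12)];print(n,len(b),cv2.minAreaRect((b[:,:2]*1000).astype(np.float32)))
    cv2.imwrite(f"pics/{n}1.png",cv2.resize(c["image"][130:270,180:380] if n=="scene" else c["image"][120:280,240:440],None,fx=3,fy=3))
o=get_obs();print(o["t"],o["ee_pos"],o["orientation"],o["contact_force"])
```

```text
scene 371 ((511.6443176269531, -118.44886016845703), (137.46249389648438, 132.2135467529297), 83.9710693359375)
side 121 ((507.4483947753906, -114.63462829589844), (136.51820373535156, 129.44970703125), 83.04752349853516)
3.25 [ 0.5058524  -0.19617583  0.02304228] [-2.33227283e+00 -2.10292412e+00 -5.80253760e-04] [-0.23851421 -0.16359566  0.35698871]
```

View pics/scene1.png

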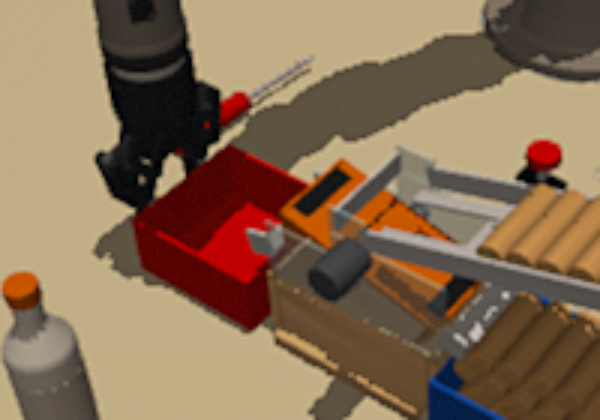

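The bin is about 12 mm short of the panel and laterally right. I'll finish the push slowly.

Call:
servo_tool(
  increments=[
    [[0.003,0,0,0,0.35],[0.006,0,0,0,0.35],[0.009,0,0,0,0.35],[0.011,0,0,0,0.35],[0.012,0,0,0,0.35],[0.0125,0,0,0,0.35],[0.0125,0,0,0,0.35]],
  ],
)

```text
t: 3.95
ee_pos: [0.5071, -0.185, 0.0231]
orientation: [-2.334, -2.102, 0.0]
contact_force: [0.0, -1.7, -0.7]
grip_width: 0.651
grasp_force: 0.6
```

Call:
servo_tool(
  increments=[
    [[0.001,0,0,0,0.35],[0.002,0,0,0,0.35],[0.002,0,0,0,0.35]],
  ],
)

```text
t: 4.25
ee_pos: [0.5076, -0.185, 0.0234]
orientation: [2.333, 2.101, -0.002]
contact_force: [-0.1, -5.6, -2.1]
grip_width: 0.646
grasp_force: 2.6
```

Call:
servo_tool(
  increments=[
    [[0.001,0,0,0,0.35],[0.002,0,0,0,0.35],[0.003,0,0,0,0.35],[0.003,0,0,0,0.35]],
  ],
)

```text
t: 4.65
ee_pos: [0.5076, -0.185, 0.0236]
orientation: [2.332, 2.098, -0.005]
contact_force: [-0.2, -10.8, -0.8]
grip_width: 0.651
grasp_force: 5.3
```

Run:
```python
from m import *
for n in("scene","side"):
    c=read_camera(n); np.savez(f"{n}2.npz",**c); R=redpts(c)
    b=R[(R[:,2]>.054)&(R[:,2]<.07)&(R[:,0]>.42)&(abs(R[:,0]-.5)<.12)];print(n,len(b),cv2.minAreaRect((b[:,:2]*1000).astype(np.float32)))
    if n=="side": cv2.imwrite(f"pics/{n}2.png",cv2.resize(c["image"][130:270,260:420],None,fx=4,fy=4))
o=get_obs();print(o["t"],o["ee_pos"],o["orientation"],o["contact_force"])
```

```text
scene 354 ((512.0545043945312, -107.48109436035156), (142.63104248046875, 132.67724609375), 83.08722686767578)
side 107 ((509.1744384765625, -104.74697875976562), (135.42111206054688, 128.61778259277344), 83.43985748291016)
4.75 [ 0.50763353 -0.18503248  0.0236195 ] [ 2.33233169  2.09761008 -0.00519907] [  0.0746297  -10.66458187  -2.2719254 ]
```

View pics/side2.png

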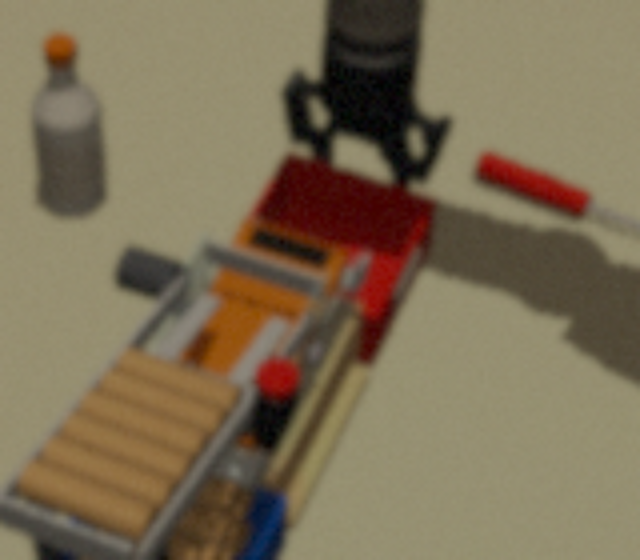

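The side view shows the bin against the feeder end (top edge around (300,170) to (430,220)), with no movement under 10 N. I'll back off, go up and close the fingers.

Call:
servo_tool(
  increments=[
    [[-0.01,0,0,0,0.35],[-0.03,0,0,0,0.35],[-0.045,0,0,0,0.35],[-0.045,0,-0.03,0,0.35],[-0.045,0,-0.07,0,0.35],[-0.045,0,-0.11,0,1],[-0.045,0,-0.15,0,1],[-0.045,0,-0.17,0,1],[-0.045,0,-0.17,0,1],[-0.045,0,-0.17,0,1]],
  ],
)

```text
t: 5.75
ee_pos: [0.5028, -0.2246, 0.1929]
orientation: [-2.334, -2.102, -0.0]
contact_force: [-0.0, 0.7, -0.6]
grip_width: 0.002
grasp_force: 0.0
```

Run:
```python
from m import *
a=np.radians(-5.6); ex=np.array([np.cos(a),np.sin(a)]); ey=np.array([-np.sin(a),np.cos(a)]); p=np.array([.527,.0498])
c=read_camera("scene"); cs=read_camera("side")
for n,q in(("scene",c),("side",cs)):
    W=xyz(q); h=cv2.cvtColor(q["image"],cv2.COLOR_BGR2HSV)
    fx=(W[...,:2]-p)@ex; fy=(W[...,:2]-p)@ey; z=W[...,2]
    m=(abs(fx)<.035)&(fy<-.045)&(fy>-.09)&(z>.1)&(z<.15)&(h[...,2]<45)
    print(n,"pad",m.sum(),fx[m].mean().round(4),fy[m].mean().round(4),z[m].mean().round(4))
    R=redpts(q); f=np.c_[(R[:,:2]-p)@ex,(R[:,:2]-p)@ey,R[:,2]]
    b=f[(abs(f[:,0])<.09)&(f[:,1]<-.07)&(f[:,1]>-.25)&(f[:,2]>.056)&(f[:,2]<.07)]
    r=cv2.minAreaRect((b[:,:2]*1000).astype(np.float32)); print("bin",len(b),r, b[:,:2].min(0).round(4),b[:,:2].max(0).round(4))
    for s in(-1,1): # near/far side rim line
        e=b[(abs(b[:,0]-s*.063)<.006)&(b[:,1]>-.21)&(b[:,1]<-.1)]
        if len(e)>8: print(" side",s,np.degrees(np.arctan(np.polyfit(e[:,1],e[:,0],1)[0])).round(2),e[:,0].mean().round(4))
    e=b[(b[:,1]<-.21)]
    if len(e)>8: print(" end",np.degrees(np.arctan(np.polyfit(e[:,0],e[:,1],1)[0])).round(2),e[:,1].mean().round(4))
o=get_obs();e=o["ee_pos"];print(o["t"],e,(e[:2]-p)@ex,(e[:2]-p)@ey,o["orientation"],o["contact_force"])
```

```text
scene pad 94 0.0013 -0.0671 0.1379
bin 315 ((1.607391357421875, -157.28369140625), (138.8140869140625, 130.87924194335938), 89.77960968017578) [-0.0639 -0.2269] [ 0.0673 -0.0881]
 side -1 0.14 -0.0617
 side 1 0.33 0.0638
 end 0.1 -0.2203
side pad 42 -0.0006 -0.0665 0.1355
bin 127 ((-2.4236793518066406, -155.63990783691406), (136.06723022460938, 129.801513671875), 88.89508056640625) [-0.0668 -0.2247] [ 0.062  -0.0865]
 side -1 -0.08 -0.064
 side 1 0.03 0.0605
 end 0.21 -0.2187
5.85 [ 0.50197512 -0.22440782  0.19154694] 0.0018525442480925543 -0.2753411399452919 [-2.33186305e+00 -2.10056310e+00  1.79303757e-03] [-0.35191959  0.53412121 -0.47553555]
```

The bin is square within 0.3° and in place, and the pad is at (0, -0.067). Next I'll go over the pad and press.

Call:
servo_tool(
  increments=[
    [[0.03,-0.0005,0,0,1],[0.07,-0.001,0,0,1],[0.11,-0.001,0,0,1],[0.15,-0.0015,0,0,1],[0.185,-0.002,0,0,1],[0.2,-0.002,0,0,1],[0.203,-0.002,0,0,1],[0.203,-0.002,0.02,0,1],[0.203,-0.002,0.04,0,1],[0.203,-0.002,0.045,0,1]],
  ],
)

```text
t: 6.85
ee_pos: [0.5198, -0.0244, 0.1452]
orientation: [-2.333, -2.098, 0.008]
contact_force: [0.1, 0.4, 0.8]
grip_width: 0.001
grasp_force: 0.0
```

Call:
servo_tool(
  increments=[
    [[0,0,0.008,0,1],[0,0,0.016,0,1],[0,0,0.024,0,1],[0,0,0.032,0,1],[0,0,0.04,0,1],[0,0,0.045,0,1],[0,0,0.047,0,1],[0,0,0.048,0,1],[0,0,0.048,0,1]],
  ],
)

```text
t: 7.75
ee_pos: [0.5224, -0.0228, 0.1004]
orientation: [2.334, 2.103, 0.0]
contact_force: [0.1, 0.3, -0.1]
grip_width: 0.001
grasp_force: 0.0
```

Call:
servo_tool(
  increments=[
    [[0,0,0.001,0,1],[0,0,0.002,0,1],[0,0,0.003,0,1],[0,0,0.0035,0,1]],
  ],
)

```text
t: 8.15
ee_pos: [0.5228, -0.0227, 0.099]
orientation: [2.333, 2.102, -0.0]
contact_force: [-5.7, 0.1, 17.2]
grip_width: 0.003
grasp_force: 8.3
```

The pad is down on its stop. I'll lift straight up and check.

Call:
servo_tool(
  increments=[
    [[0,0,-0.015,0,1],[0,0,-0.05,0,1],[0,0,-0.09,0,1],[0,0,-0.13,0,1],[0,0,-0.17,0,1],[0,0,-0.2,0,1],[0.03,-0.015,-0.2,0,1],[0.07,-0.03,-0.2,0,1],[0.11,-0.045,-0.2,0,1],[0.14,-0.068,-0.2,0,1]],
  ],
)

```text
t: 9.15
ee_pos: [0.469, 0.1261, 0.2971]
orientation: [2.333, 2.104, 0.003]
contact_force: [-0.5, 0.7, -0.8]
grip_width: 0.001
grasp_force: 0.0
```

Run:
```python
from m import *
a=np.radians(-5.6); ex=np.array([np.cos(a),np.sin(a)]); ey=np.array([-np.sin(a),np.cos(a)]); p=np.array([.527,.0498])
for n in("scene","side"):
    q=read_camera(n)
    W=xyz(q); h=cv2.cvtColor(q["image"],cv2.COLOR_BGR2HSV)
    fx=(W[...,:2]-p)@ex; fy=(W[...,:2]-p)@ey; z=W[...,2]
    m=(abs(fx)<.035)&(fy<-.045)&(fy>-.09)&(z>.07)&(z<.15)&(h[...,2]<45)
    print(n,"pad",m.sum(),fx[m].mean().round(4),fy[m].mean().round(4),z[m].mean().round(4))
    R=redpts(q); f=np.c_[(R[:,:2]-p)@ex,(R[:,:2]-p)@ey,R[:,2]]
    k=f[(f[:,2]>.19)&(abs(f[:,1]-.105)<.03)&(f[:,0]<-.03)]; t=k[k[:,2]>.215]
    print("knob",len(k),len(t),t.mean(0).round(4) if len(t) else k.mean(0))
    if n=="scene": cv2.imwrite("pics/scene3.png",cv2.resize(q["image"][130:290,190:440],None,fx=3,fy=3))
o=get_obs();e=o["ee_pos"];print(o["t"],e,(e[:2]-p)@ex,(e[:2]-p)@ey,o["orientation"],o["contact_force"])
```

```text
scene pad 23 0.0019 -0.0723 0.0995
knob 90 84 [-0.0563  0.1041  0.2215]
side pad 0 nan nan nan
knob 101 96 [-0.0706  0.1012  0.2524]
9.25 [0.46642677 0.12957888 0.29741403] -0.06806918870902082 0.07348721162565942 [-2.32273438e+00 -2.11380164e+00 -1.94896381e-03] [0.39600824 0.26897948 0.23693154]<stdin>:8: RuntimeWarning: Mean of empty slice.
  ret = ret.dtype.type(ret / rcount)
```

View pics/scene3.png

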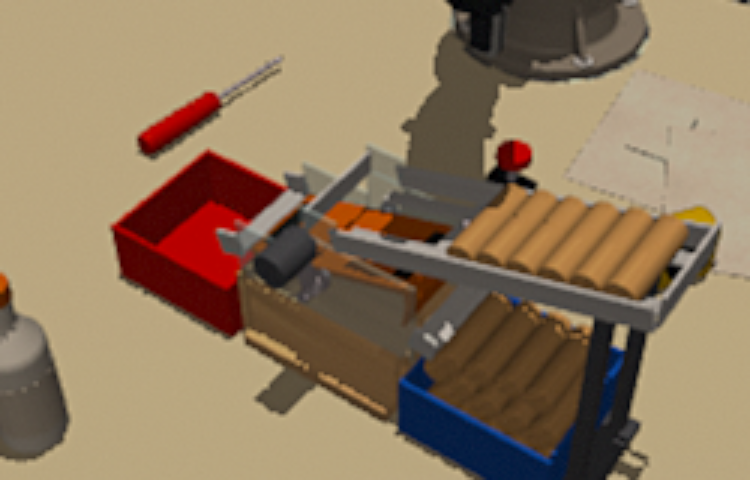

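The gate has rocked over (pad at 0.0995, weight now on the right) and the knob is up. The tool stands above the knob area, so I'll align and press.

Call:
servo_tool(
  increments=[
    [[0.02,0,0,0,1],[0.037,0,0,0,1],[0.037,0,0.03,0,1],[0.037,0,0.055,0,1],[0.037,0,0.065,0,1],[0.037,0,0.065,0,1]],
  ],
)

```text
t: 9.85
ee_pos: [0.4723, 0.1594, 0.2305]
orientation: [-2.334, -2.101, 0.004]
contact_force: [-0.6, 0.3, -0.2]
grip_width: -0.002
grasp_force: 0.0
```

Call:
servo_tool(
  increments=[
    [[0,0,0.006,0,1],[0,0,0.011,0,1],[0,0,0.016,0,1],[0,0,0.021,0,1],[0,0,0.025,0,1],[0,0,0.027,0,1],[0,0,0.028,0,1],[0,0,0.028,0,1]],
  ],
)

```text
t: 10.65
ee_pos: [0.4734, 0.1604, 0.2041]
orientation: [2.334, 2.102, 0.001]
contact_force: [1.0, 0.5, 2.9]
grip_width: -0.001
grasp_force: 1.6
```

Call:
servo_tool(
  increments=[
    [[0,0,0.001,0,1],[0,0,0.002,0,1],[0,0,0.003,0,1],[0,0,0.004,0,1],[0,0,0.004,0,1]],
  ],
)

```text
t: 11.15
ee_pos: [0.4735, 0.1605, 0.2038]
orientation: [2.333, 2.101, -0.0]
contact_force: [-7.4, -4.2, 26.8]
grip_width: -0.006
grasp_force: 13.2
```

The stop is fully down. I'll lift, move clear and give the dowels time to roll.

Call:
servo_tool(
  increments=[
    [[0,0,-0.01,0,1],[0,0,-0.04,0,1],[0,0,-0.08,0,1],[0,0,-0.11,0,1],[0,0,-0.11,0,1],[0,0,-0.11,0,1],[0,0,-0.11,0,1],[0,0,-0.11,0,1],[0,0,-0.11,0,1],[0,0,-0.11,0,1]],
  ],
)

```text
t: 12.15
ee_pos: [0.4728, 0.1602, 0.3091]
orientation: [-2.334, -2.102, 0.002]
contact_force: [0.3, -0.8, 1.0]
grip_width: -0.003
grasp_force: 0.0
```

Call:
servo_tool(
  increments=[
    [[0,0,0,0,1],[0,0,0,0,1],[0,0,0,0,1],[0,0,0,0,1],[0,0,0,0,1],[0,0,0,0,1],[0,0,0,0,1],[0,0,0,0,1],[0,0,0,0,1],[0,0,0,0,1]],
  ],
)

```text
t: 13.15
ee_pos: [0.4731, 0.1603, 0.3098]
orientation: [2.334, 2.103, -0.0]
contact_force: [-0.3, 0.0, -0.0]
grip_width: -0.001
grasp_force: 0.0
```

Run:
```python
from h import *
q=read_camera("scene"); cv2.imwrite("pics/scene4.png",cv2.resize(q["image"][130:290,190:440],None,fx=3,fy=3)); print(get_obs()["t"])
```

```text
13.2
```

View pics/scene4.png

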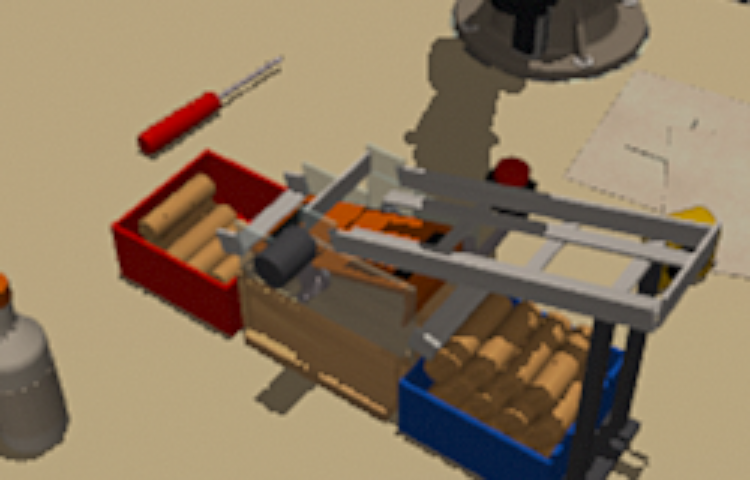

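The trough is empty and dowels lie in the red bin (around (185,225)). The bin is still against the panel. I'll do one last check that everything has settled.

Call:
servo_tool(
  increments=[
    [[0,0,0,0,1],[0,0,0,0,1],[0,0,0,0,1],[0,0,0,0,1],[0,0,0,0,1],[0,0,0,0,1],[0,0,0,0,1],[0,0,0,0,1],[0,0,0,0,1],[0,0,0,0,1]],
  ],
)

```text
t: 14.2
ee_pos: [0.4731, 0.1603, 0.3098]
orientation: [2.334, 2.103, -0.0]
contact_force: [0.5, -1.2, -0.1]
grip_width: -0.004
grasp_force: 0.0
```

Run:
```python
from m import *
a=np.radians(-5.6); ex=np.array([np.cos(a),np.sin(a)]); ey=np.array([-np.sin(a),np.cos(a)]); p=np.array([.527,.0498])
q=read_camera("scene"); R=redpts(q); f=np.c_[(R[:,:2]-p)@ex,(R[:,:2]-p)@ey,R[:,2]]
b=f[(abs(f[:,0])<.09)&(f[:,1]<-.07)&(f[:,1]>-.25)&(f[:,2]>.056)&(f[:,2]<.07)]
print("bin",cv2.minAreaRect((b[:,:2]*1000).astype(np.float32)))
k=f[(f[:,2]>.18)&(abs(f[:,1]-.105)<.03)&(f[:,0]<-.03)];print("knob top",np.percentile(k[:,2],90))
s=read_camera("side"); cv2.imwrite("pics/side4.png",cv2.resize(s["image"][130:310,240:420],None,fx=3,fy=3))
```

```text
bin ((0.5991973876953125, -157.07168579101562), (136.56549072265625, 131.35581970214844), 89.8269271850586)
knob top 0.20648872568561216
```

View pics/side4.png

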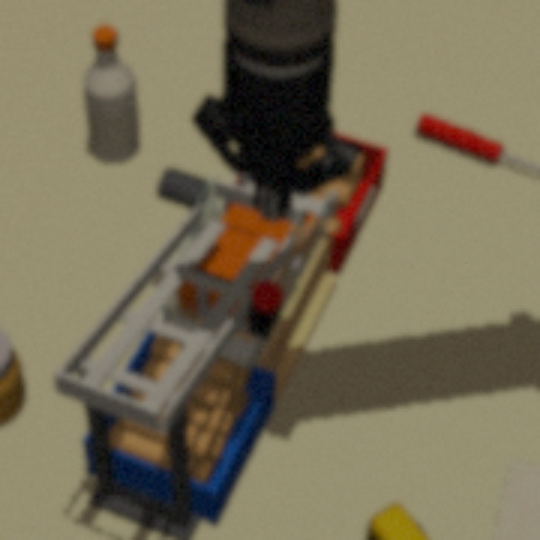

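The side view shows an empty trough, nothing left on the gate, the knob down at (267,300), and the bin in place. I'm handing in.

```bash
python3 -c "
from station import finish_job; print(finish_job())"
```

```text
the job is handed in; nothing more can be done
None
```

The job is handed in at about 14 s: the red bin stands square in its place, the gate has rocked to the right, the feed stop is fully down and the trough is empty; I saw three or four dowels in the red bin, the rest hidden from view, and none anywhere else.

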